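# Put the steel forming set away in its tray

### The arm

A 7-joint arm with a two-finger parallel gripper is mounted at the origin on the work surface. World frame = base frame: x ahead of the robot, y to its left, z up, the work surface at z = 0. Lengths are in m, angles in degrees, forces in N, time in s.
With the tool pointing down it reaches from about 0.425 to 0.875 m from the base axis. Payload 4.7 kg.
Tool frame: the origin (TCP) lies midway between the tips of the shut fingers; the grasp point (between the pads) lies 19 mm behind it; z points along the fingers, y is the line along which they close (so a half turn about z gives the same grasp; the last joint's range is limited). The gripper opens to 87 mm and grips with 3 to 60 N. Pads are 19 mm wide; open, the fingers measure 117 mm over their backs; the gripper's body (75 mm by 190 mm) begins 51 mm behind the grasp point.
Start: joints at [66.24, 18.392, -4.016, 83.108, 1.295, 78.541, -3.26], TCP at [0.27, -0.591, 0.223] pointing down, gripper open.
Joint ranges: [-163.93, 163.93], [-17.29, 119.83], [-79.2, 71.16], [3.27, 140.29], [-89.18, 269.18], [5.43, 117.66], [-154.24, 154.24]. Speed limits (degrees/s): [147.25, 147.25, 180, 180, 180, 180, 180].

### API

Orientations are given as [roll, pitch, yaw] about the fixed x, y, z axes, in that order (R = Rz(yaw) Ry(pitch) Rx(roll)).
In Python, from cell import env gives the robot as it stands. The module is installed in compiled form; this text tells all that it offers.
- The arm moves only by the tool step_arm, never from a script. Its argument "rows" is a list of rows, each an object with "angular": the turn, a rotation vector about the tool's x, y, z in units of pi rad (1.0 is pi rad), a list of three; "slide": the shift along the tool's x, y, z in units of 500 mm (1.0 is 500 mm), a list of three; "jaw": the opening, from 0 (shut) to 1 (fully open). A call has 1 to 10 rows; each row shifts and turns the commanded pose from where the row before left it, along the tool's axes as they then stand; what a row does not reach is not made up. A row lasts 1/8 s, in which the tool goes at most 62.5 mm and 10.7 degrees, less where a joint would pass 70% of its speed; a pose out of reach is approached as far as the arm can. A call with a number of a shift or a turn outside -1 to 1 is refused whole. A call with a gripper value outside its range is refused whole. The fingers move at their own pace and stop on an object; "newtons" is the grip in N (left out, the last holds). Time passes only in rows, so rows that do not move let the fingers close. It gives the time, the measured TCP pose, the force, the opening and the grip force at its end, in the units of the state.
- env.get_obs(): the state, without advancing time (a new reading comes with each control period).
- env.read_camera(name): name is "side" or "top" or "wrist"; returns the picture (400x640x3 uint8, red, green, blue); there is no depth.
- env.camera_info(name): a dict with "fx", "fy", "cx", "cy" (pixels), "k1" (the pictures are not rectified: a ray, as slopes to the right and down, at radius r is drawn at 1 + k1 r^2 times it, then the intrinsics apply), "R" (3x3) and "t" (3): a world point X has camera coordinates R X + t. Camera axes: x right, y down, z forward; pixel columns grow to the right and rows downward; lengths in m; the calibration is good to about 2 mm. A picture is of the moment at which its call begins: read the wrist's pose just before it. camera_info takes no time and is no camera call; for the wrist camera it gives the pose at the moment of the call.
- env.sign_off(): hands the job in; it is judged then, once.
The state is a dict: "time_s": time; "qpos": joint angles; "joint_velocities": joint speeds; "effort": joint torques, N m; "tool_pos": TCP position; "tool_rot": TCP orientation; "force": force on the tool from outside, world axes, zero at the start; "wrist_torque": the same for the moment, N m; "grip_width": finger opening in m; "grasp_force": force on a finger pad.
Only numpy, scipy, OpenCV 4.12 (cv2) and the standard library are available. Lean on these libraries where they do the work, as an engineer would, in place of code of your own. Each camera call takes 0.05 s, during which the arm holds its last target. There are 200 camera calls.

### The job

Put the steel forming set away in the teal tool tray: set the steel doming block, the steel doming punch, the round steel bench block and the grooved steel block each flat on the floor of the pocket cut to its shape, right side up as they lie now, without dropping them. The wooden doming block and the wooden punch belong to another set: leave them where they lie on the bench.

Things in the scene. Friction and masses are not known exactly. Their poses are not given: they have to be found in the camera images.
- steel_block: steel doming block, grey steel, a 40 mm cube with round hollows in its top and sides, standing on the bench. Origin: centre of its underside, z up, x and y square to its sides. About 0.5 kg. Belongs in the square pocket.
- steel_punch: Steel doming punch, 102 mm long, lying along its own y: 14 mm square shank, 22 mm ball at the +y end. Lies on ball and tail, sloping 2.6 degrees; shank top 14 (tail) to 18 mm (ball) above the bench. Origin: at bench level under mid-length; ball centre y +39, tail y -49, centre of mass about y +5 mm. 0.17 kg. For the slim pocket, either way round.
- round_block: round steel bench block, a plain grey steel disc 50 mm across and 18 mm high, lying flat. Origin: centre of its underside, z up. About 0.28 kg. Belongs in the round pocket. (A black rubber disc of the same size also lies on the bench and is not part of the job.)
- grooved_block: grooved steel forming block, 36 (x) x 84 (y) x 20 (z) mm, dark grooves running across its top, lying flat with the grooves up. Origin: centre of its underside. About 0.4 kg. Belongs in the wide oblong pocket, either way round.
- pocket_square: Insert with a 58 x 58 mm square pocket for the steel doming block. Near-black, fixed, 80 (x) x 128 (y) x 11 mm, in the teal tray: underside 3 mm, top 14 mm above the bench, level with the rim. Pocket central, 7 mm deep; its yellow floor, with a dark drawing of the tool, is 4 mm above the underside. Origin: centre of the underside. The four lie 2 x 2, parallel, in any order.
- pocket_slim: Insert with a slim pocket (40 x 120 mm, long along y) for the steel punch. Near-black, fixed, 80 (x) x 128 (y) x 11 mm, in the teal tray: underside 3 mm, top 14 mm above the bench, level with the rim. Pocket central, 7 mm deep; its yellow floor, with a dark drawing of the tool, is 4 mm above the underside. Origin: centre of the underside. The four lie 2 x 2, parallel, in any order.
- pocket_round: Insert with a round pocket (68 mm across) for the round bench block. Near-black, fixed, 80 (x) x 128 (y) x 11 mm, in the teal tray: underside 3 mm, top 14 mm above the bench, level with the rim. Pocket central, 7 mm deep; its yellow floor, with a dark drawing of the tool, is 4 mm above the underside. Origin: centre of the underside. The four lie 2 x 2, parallel, in any order.
- pocket_wide: Insert with a wide oblong pocket (54 x 102 mm, long along y) for the grooved block. Near-black, fixed, 80 (x) x 128 (y) x 11 mm, in the teal tray: underside 3 mm, top 14 mm above the bench, level with the rim. Pocket central, 7 mm deep; its yellow floor, with a dark drawing of the tool, is 4 mm above the underside. Origin: centre of the underside. The four lie 2 x 2, parallel, in any order.
- wooden_block: wooden doming block, look-alike to be left alone: yellowish wood, a 40 mm cube with round hollows in its top and sides, standing on the bench. Origin: centre of its underside, z up, x and y square to its sides. 0.06 kg.
- wooden_punch: Wooden doming punch, yellowish, to be left alone: 102 mm long, lying along its own y: 14 mm square shank, 22 mm ball at the +y end. Lies on ball and tail, sloping 2.6 degrees; shank top 14 (tail) to 18 mm (ball) above the bench. Origin: at bench level under mid-length; ball centre y +39, tail y -49, centre of mass about y +5 mm. 0.025 kg.
Things that resemble listed ones, but are neither listed nor needed, are in the scene too. Leave any green or red look-alike of the grooved_block alone.

How it is judged:
By the outcome, as a careful person would: the job done as asked, in the order asked, and still so for the second after the job is handed in, with the robot touching nothing.
It also fails if it takes over 109 s, if anything falls off the work surface, if the arm or the gripper's body presses on something with over 40 N, if the wrist force passes 120 N, or if a joint passes its speed limit or range.

## Working session

There is one attempt and no reset: what is moved stays moved. The work goes in short steps, Python scripts to look and compute and a tool call to move; the robot and the scene stay as the last step left them, time stands still between calls to the robot, and variables do not carry over. Pictures are saved under pics/ and viewed, at most 16 in all, crops included, and the job is handed in when it is done.

Besides the shell and the picture viewer there is one more tool, called after "Request:" in YAML: its name, and indented under it one key for each argument. step_arm: Moves the arm, as the interface text tells. Shifts and turns lie within -1 to 1; 1 stands for 500 mm of shift or pi rad of turn. Its arguments: {"type":"object","properties":{"rows":{"type":"array"},"newtons":{"type":"number"}},"required":["rows"]}

```bash
mkdir -p pics; python3 - <<'E'
from cell import env
import cv2
print(env.get_obs())
for n in ["top","side"]:
    im=env.read_camera(n); cv2.imwrite(f"pics/{n}0.png",im[:,:,::-1]); i=env.camera_info(n); print(n,i)
E
```

```text
{'time_s': 0.0, 'qpos': array([66.24113905, 18.44007688, -4.0148765 , 83.17373838,  1.29538994,
       78.5402417 , -3.2604638 ]), 'joint_velocities': array([ 0.06970622,  0.02730334,  0.04193939, -0.1337559 ,  0.09314732,
        0.02352017,  0.01395038]), 'effort': array([ 3.13586479e-04, -4.91283774e+01, -4.03807629e-01, -3.12527382e+01,
       -6.38326071e-02,  4.35631745e-02,  1.82720810e-04]), 'tool_pos': array([ 0.26995927, -0.59069287,  0.22146008]), 'tool_rot': array([-1.79891203e+02,  6.24644561e-03,  2.45675833e+01]), 'force': array([ 0.61453238, -0.77364426, -0.831559  ]), 'wrist_torque': array([ 0.06930266, -0.04626309,  0.00895184]), 'grasp_force': 0.0, 'grip_width': 0.0873261122477737}
top {'fx': 502.99489743900114, 'fy': 502.99489743900114, 'cx': 316.0295511878798, 'cy': 194.51293628162173, 'k1': 0.030171013792883807, 'R': array([[-0.00594427, -0.99985362, -0.01604352],
       [-0.99198154,  0.0079214 , -0.12613435],
       [ 0.12624298,  0.0151651 , -0.99188343]]), 't': array([-0.06328718,  0.56107195,  1.31903612])}
side {'fx': 395.4441700739093, 'fy': 395.4441700739093, 'cx': 317.9873943269146, 'cy': 197.15127941181098, 'k1': 0.02718781178556454, 'R': array([[-0.97348497, -0.2276878 ,  0.02202885],
       [-0.17415627,  0.67526696, -0.71671761],
       [ 0.14831251, -0.70155029, -0.69701549]]), 't': array([0.52708793, 0.1954624 , 0.87272032])}
```

View pics/top0.png

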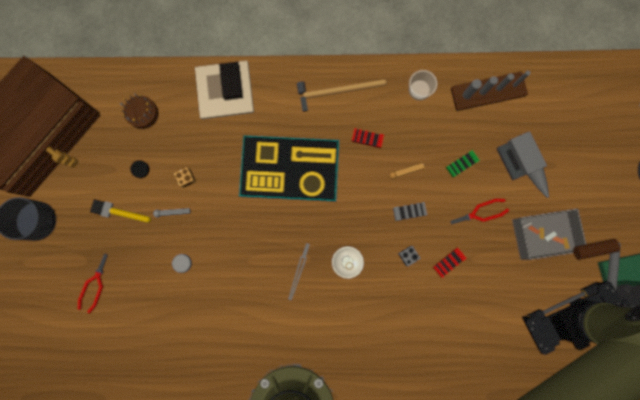

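View pics/side0.png

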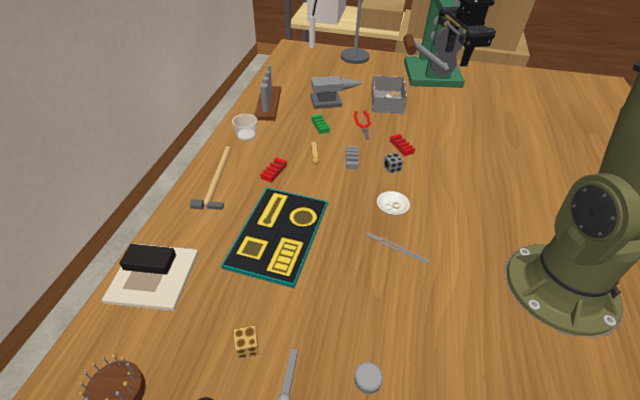

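```bash
cat > h.py <<'E'
from cell import env
import numpy as np, cv2
from scipy.spatial.transform import Rotation as Ro
def K(i): return np.array([[i["fx"],0,i["cx"]],[0,i["fy"],i["cy"]],[0,0,1]]), np.array([i["k1"],0,0,0,0.])
def grab(n):
    i=env.camera_info(n); return env.read_camera(n)[:,:,::-1].copy(), i
def toplane(i,uv,z):
    k,d=K(i); p=cv2.undistortPoints(np.float64(uv).reshape(-1,1,2),k,d).reshape(-1,2)
    r=np.c_[p,np.ones(len(p))]@i["R"]; c=-i["R"].T@i["t"]
    return (c+r*((z-c[2])/r[:,2])[:,None])[:,:2]
def proj(i,X):
    k,d=K(i); return cv2.projectPoints(np.float64(X).reshape(-1,1,3),cv2.Rodrigues(i["R"])[0],i["t"],k,d)[0].reshape(-1,2)
def rect(i,mask,z,amin=30):
    "blobs of a mask on plane z: centre, long-axis angle, size (mm)"
    out=[]
    for c in cv2.findContours(mask.astype(np.uint8),cv2.RETR_EXTERNAL,cv2.CHAIN_APPROX_NONE)[0]:
        if cv2.contourArea(c)<amin: continue
        P=(toplane(i,c[:,0,:],z)*1000).astype(np.float32)
        (cx,cy),(w,h),a=cv2.minAreaRect(P)
        if w<h: w,h,a=h,w,a+90
        out.append((round(cx,1),round(cy,1),round((a+90)%180-90,1),round(w,1),round(h,1),c[:,0].mean(0).round(0).tolist()))
    return out
def move(xyz,yaw):
    "total slide (units) and turn about tool z (units) to reach xyz, tool down, yaw"
    o=env.get_obs(); R=Ro.from_euler("xyz",o["tool_rot"],degrees=True); G=Ro.from_euler("xyz",[180,0,yaw],degrees=True)
    print("t",round(o["time_s"],2),"pos",o["tool_pos"].round(4),"rot",o["tool_rot"].round(2),"q",o["qpos"].round(0))
    print("slide",(R.inv().apply(np.array(xyz)-o["tool_pos"])/.5).round(4),"turn",((R.inv()*G).as_rotvec()/np.pi).round(4))
E
python3 - <<'E'
from h import *
im=cv2.imread("pics/top0.png"); i=env.camera_info("top")
cv2.imwrite("pics/crop.png",np.hstack([cv2.resize(im[150:290,80:220],None,fx=2.8,fy=2.8,interpolation=2),cv2.resize(im[120:260,230:370],None,fx=2.8,fy=2.8,interpolation=2)]))
hsv=cv2.cvtColor(im,cv2.COLOR_BGR2HSV)
print("round,block,groove", [toplane(i,[p],z).round(3).tolist() for p,z in [((181,263),.018),((409,256),.04),((410,211),.02),((172,212),.014),((548,236),0)]])
y=cv2.inRange(hsv[120:210,230:345],(20,120,90),(35,255,255)); m=np.zeros(im.shape[:2],np.uint8); m[120:210,230:345]=y
m2=cv2.morphologyEx(m,cv2.MORPH_CLOSE,np.ones((3,3)))
for r in rect(i,m2,.007): print("yellow",r)
tr=cv2.inRange(hsv,(0,0,0),(180,255,60)); 
te=cv2.inRange(hsv,(80,100,30),(100,255,255))
for r in rect(i,te,.014): print("teal",r)
g=cv2.inRange(hsv,(0,0,60),(180,60,255))
for r in rect(i,g,.018,40): print("grey",r)
E
```

```text
round,block,groove [[[0.38, 0.297]], [[0.395, -0.311]], [[0.516, -0.32]], [[0.518, 0.326]], [[0.447, -0.691]]]
yellow (595.0, -54.4, -0.5, 69.7, 69.0, [312.0, 183.0])
yellow (602.9, 74.5, 86.6, 107.4, 58.0, [265.0, 181.0])
yellow (676.5, -58.9, 86.7, 124.0, 43.5, [313.0, 154.0])
yellow (684.0, 69.8, 86.2, 63.3, 61.4, [267.0, 152.0])
teal (600.4, 9.7, 89.4, 263.0, 102.6, [289.0, 190.0])
teal (717.3, 2.5, 83.8, 260.0, 21.9, [292.0, 139.0])
grey (69.6, 69.8, 89.8, 23.5, 22.3, [264.0, 383.0])
grey (70.4, -70.4, -0.1, 24.7, 23.3, [319.0, 383.0])
grey (272.3, -712.1, -64.2, 114.2, 7.8, [564.0, 303.0])
grey (381.1, 296.0, -44.6, 46.4, 46.2, [181.0, 263.0])
grey (359.0, -845.1, -12.1, 94.4, 26.8, [614.0, 269.0])
grey (396.1, -314.5, -60.2, 40.6, 40.0, [409.0, 256.0])
grey (380.2, -148.8, 89.4, 80.3, 79.6, [347.0, 262.0])
grey (451.5, -686.7, -81.1, 172.6, 109.6, [549.0, 233.0])
grey (517.1, 326.4, -87.8, 95.2, 16.6, [171.0, 212.0])
grey (510.1, -286.3, 14.3, 34.1, 17.5, [397.0, 213.0])
grey (514.1, -308.7, 9.6, 31.6, 13.8, [406.0, 212.0])
grey (517.2, -327.5, 9.5, 31.6, 13.8, [413.0, 210.0])
grey (521.1, -349.8, 12.1, 31.9, 22.3, [421.0, 209.0])
grey (502.2, 714.8, 4.0, 86.0, 50.8, [27.0, 219.0])
grey (528.3, 505.8, -14.1, 37.3, 24.0, [105.0, 209.0])
grey (630.7, -639.8, 22.9, 179.1, 99.4, [527.0, 163.0])
grey (856.6, -500.9, -45.4, 62.2, 23.5, [471.0, 87.0])
grey (856.7, -355.4, -1.6, 51.9, 49.9, [419.0, 89.0])
grey (864.5, -546.5, -45.4, 60.3, 17.6, [488.0, 84.0])
grey (1042.5, -69.9, 89.8, 1801.4, 166.4, [317.0, 26.0])
```

View pics/crop.png

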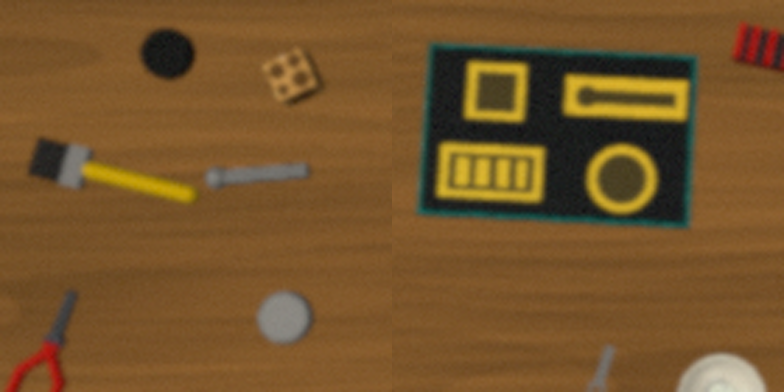

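```bash
cat >> h.py <<'E'
def move2(xyz,yaw):
    "turn first, then slide along the turned axes"
    move(xyz,yaw); o=env.get_obs(); G=Ro.from_euler("xyz",[180,0,yaw],degrees=True)
    print("slide after turn",(G.inv().apply(np.array(xyz)-o["tool_pos"])/.5).round(4),"f",o["force"].round(1),"w",round(o["grip_width"],4),"gf",round(o["grasp_force"],1))
E
python3 - <<'E'
from h import *
move2([.395,-.312,.2],30)
i=env.camera_info("wrist"); R=Ro.from_euler("xyz",env.get_obs()["tool_rot"],degrees=True)
print("cam in tool",R.inv().apply(-i["R"].T@i["t"]-env.get_obs()["tool_pos"]), "axis",R.inv().apply(i["R"][2]),i["fx"])
E
```

```text
t 0.1 pos [ 0.27   -0.5907  0.2216] rot [-1.799e+02  1.000e-02  2.457e+01] q [66. 18. -4. 83.  1. 79. -3.]
slide [ 0.4592 -0.403   0.0438] turn [-0.0005  0.     -0.0302]
slide after turn [ 0.4952 -0.3578  0.0431] f [-0.8  0.4  0.7] w 0.0867 gf 0.0
cam in tool [ 0.0718649   0.00027252 -0.16261173] axis [-2.61312027e-01  2.08812799e-04  9.65254361e-01] 304.65064131616117
```

Request:
step_arm:
  rows:
    - {"angular": [0,0,-0.03],"slide": [0,0,0],"jaw": 1}
    - {"angular": [0,0,0],"slide": [0.08,-0.06,0.01],"jaw": 1}
    - {"angular": [0,0,0],"slide": [0.085,-0.06,0.01],"jaw": 1}
    - {"angular": [0,0,0],"slide": [0.085,-0.06,0.01],"jaw": 1}
    - {"angular": [0,0,0],"slide": [0.085,-0.06,0.01],"jaw": 1}
    - {"angular": [0,0,0],"slide": [0.085,-0.06,0],"jaw": 1}
    - {"angular": [0,0,0],"slide": [0.075,-0.058,0],"jaw": 1}
    - {"angular": [0,0,0],"slide": [0,0,0],"jaw": 1}
    - {"angular": [0,0,0],"slide": [0,0,0],"jaw": 1}
  newtons: 40

```text
time_s: 1.23
tool_pos: [0.3947, -0.313, 0.2024]
tool_rot: [180.0, 0.0, 30.0]
force: [-0.8, -0.7, 0.7]
grip_width: 0.0873
grasp_force: 0.0
```

```bash
python3 - <<'E'
from h import *
move2([.395,-.312,.2],30)
im,i=grab("wrist"); cv2.imwrite("pics/w1.png",im)
E
```

```text
t 1.23 pos [ 0.3947 -0.313   0.2024] rot [1.7999e+02 5.0000e-02 2.9960e+01] q [ 51.   2. -16. 105.   1.  73. -25.]
slide [ 0.0015 -0.0015  0.0047] turn [ 0.0001  0.0003 -0.0002]
slide after turn [ 0.0015 -0.0015  0.0047] f [-0.8 -0.7  0.7] w 0.0873 gf 0.0
```

View pics/w1.png

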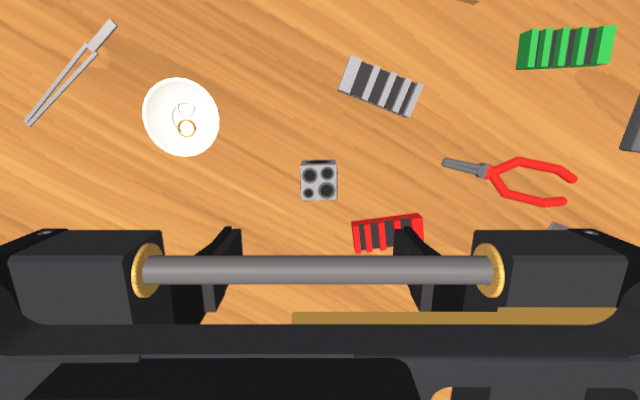

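```bash
python3 - <<'E'
from h import *
im=cv2.imread("pics/w1.png"); i=env.camera_info("wrist")
hsv=cv2.cvtColor(im,cv2.COLOR_BGR2HSV); m=((hsv[:,:,1]<70)&((hsv[:,:,2]>60))).astype(np.uint8)*255
b=m.copy(); b[:164]=0; b[203:]=0; b[:,:295]=0; b[:,345:]=0
b=cv2.morphologyEx(b,cv2.MORPH_CLOSE,np.ones((7,7)))
for r in rect(i,b,.04): print("block",r)
g=m.copy(); g[:]=0; s=hsv[:,:,1]<80; g[50:120,330:430]=s[50:120,330:430]*255; g=cv2.morphologyEx(g,cv2.MORPH_CLOSE,np.ones((5,5)))
for r in rect(i,g,.02): print("groove",r)
E
```

```text
block (396.5, -313.8, 30.8, 40.4, 39.1, [318.0, 182.0])
groove (515.5, -321.7, -80.6, 84.4, 37.3, [380.0, 86.0])
```

```bash
python3 - <<'E'
from h import *
move2([.3965,-.314,.012],30.8)
E
```

```text
t 1.27 pos [ 0.3944 -0.3136  0.2024] rot [1.800e+02 4.000e-02 2.987e+01] q [ 51.   2. -16. 105.   1.  73. -25.]
slide [0.0035 0.0027 0.3807] turn [ 0.      0.0002 -0.0052]
slide after turn [0.0032 0.0028 0.3807] f [-0.8  0.  -0.2] w 0.0873 gf 0.0
```

Request:
step_arm:
  rows:
    - {"angular": [0,0,-0.004],"slide": [0.003,0.0025,0.05],"jaw": 1}
    - {"angular": [0,0,0],"slide": [0,0,0.1],"jaw": 1}
    - {"angular": [0,0,0],"slide": [0,0,0.1],"jaw": 1}
    - {"angular": [0,0,0],"slide": [0,0,0.08],"jaw": 1}
    - {"angular": [0,0,0],"slide": [0,0,0.05],"jaw": 1}
    - {"angular": [0,0,0],"slide": [0,0,0],"jaw": 1}
    - {"angular": [0,0,0],"slide": [0,0,0],"jaw": 0}
    - {"angular": [0,0,0],"slide": [0,0,0],"jaw": 0}
    - {"angular": [0,0,0],"slide": [0,0,0],"jaw": 0}
    - {"angular": [0,0,0],"slide": [0,0,0],"jaw": 0}
  newtons: 40

```text
time_s: 2.52
tool_pos: [0.3974, -0.3131, 0.0131]
tool_rot: [179.9, -0.0, 30.7]
force: [0.6, 1.0, 0.2]
grip_width: 0.0547
grasp_force: 0.0
```

```bash
python3 - <<'E'
from h import *
move2([.684,.070,.12],-3.4)
E
```

```text
t 2.52 pos [ 0.3974 -0.3131  0.0131] rot [ 1.7994e+02 -1.0000e-02  3.0690e+01] q [ 50.  14. -16. 115.   5.  51. -28.]
slide [ 0.8839 -0.366  -0.214 ] turn [ 0.0003 -0.0002  0.1894]
slide after turn [ 0.5267 -0.7988 -0.2137] f [0.6 1.  0.2] w 0.0547 gf 0.0
```

Not yet closed; close a bit longer, then lift.

Request:
step_arm:
  rows:
    - {"angular": [0,0,0],"slide": [0,0,0],"jaw": 0}
    - {"angular": [0,0,0],"slide": [0,0,0],"jaw": 0}
    - {"angular": [0,0,0],"slide": [0,0,0],"jaw": 0}
    - {"angular": [0,0,0],"slide": [0,0,0],"jaw": 0}

```text
time_s: 3.02
tool_pos: [0.3972, -0.3128, 0.0127]
tool_rot: [180.0, 0.0, 30.7]
force: [-0.4, 0.8, 1.5]
grip_width: 0.0399
grasp_force: 40.0
```

Request:
step_arm:
  rows:
    - {"angular": [0,0,0],"slide": [0,0,-0.02],"jaw": 0}
    - {"angular": [0,0,0],"slide": [0,0,-0.05],"jaw": 0}
    - {"angular": [0,0,0],"slide": [0,0,-0.07],"jaw": 0}
    - {"angular": [0,0,0],"slide": [0,0,-0.06],"jaw": 0}
    - {"angular": [0,0,0],"slide": [0,0,0],"jaw": 0}
    - {"angular": [0,0,0.045],"slide": [0,0,0],"jaw": 0}
    - {"angular": [0,0,0.048],"slide": [0,0,0],"jaw": 0}
    - {"angular": [0,0,0.048],"slide": [0,0,0],"jaw": 0}
    - {"angular": [0,0,0.048],"slide": [0,0,0],"jaw": 0}
    - {"angular": [0,0,0],"slide": [0,0,0],"jaw": 0}

```text
time_s: 4.28
tool_pos: [0.396, -0.312, 0.1106]
tool_rot: [-179.9, 0.2, -3.2]
force: [-0.4, 0.6, -5.1]
grip_width: 0.0396
grasp_force: 40.0
```

```bash
python3 - <<'E'
from h import *
move2([.684,.070,.12],-3.4)
E
```

```text
t 4.28 pos [ 0.396  -0.312   0.1106] rot [-1.7989e+02  1.5000e-01 -3.2300e+00] q [ 49.   7. -15. 111.   2.  63. -60.]
slide [ 0.5319 -0.7953 -0.0187] turn [-0.0006  0.0009  0.0009]
slide after turn [ 0.5296 -0.7968 -0.0187] f [-0.4  0.6 -5.1] w 0.0396 gf 40.0
```

Request:
step_arm:
  rows:
    - {"angular": [0,0,0],"slide": [0.05,-0.07,0],"jaw": 0}
    - {"angular": [0,0,0],"slide": [0.06,-0.09,0],"jaw": 0}
    - {"angular": [0,0,0],"slide": [0.06,-0.09,0],"jaw": 0}
    - {"angular": [0,0,0],"slide": [0.06,-0.09,0],"jaw": 0}
    - {"angular": [0,0,0],"slide": [0.06,-0.09,0],"jaw": 0}
    - {"angular": [0,0,0],"slide": [0.06,-0.09,0],"jaw": 0}
    - {"angular": [0,0,0],"slide": [0.06,-0.09,0],"jaw": 0}
    - {"angular": [0,0,0],"slide": [0.06,-0.09,0],"jaw": 0}
    - {"angular": [0,0,0],"slide": [0.06,-0.096,0],"jaw": 0}
    - {"angular": [0,0,0],"slide": [0,0,0],"jaw": 0}

```text
time_s: 5.52
tool_pos: [0.6849, 0.0771, 0.1105]
tool_rot: [-179.7, 0.1, -2.7]
force: [-0.8, 0.8, -4.7]
grip_width: 0.0401
grasp_force: 40.0
```

```bash
python3 - <<'E'
from h import *
move2([.684,.070,.019],-3.4)
im,i=grab("wrist"); cv2.imwrite("pics/w2.png",im); np.savez("w2.npz",**{k:np.array(v) for k,v in i.items()})
print(proj(i,[[.684,.07,.007],[.6765,-.059,.007],[.595,-.0544,.007],[.603,.0745,.007]]).round(0).tolist())
E
```

```text
t 5.53 pos [0.6849 0.0771 0.1105] rot [-1.7966e+02  1.2000e-01 -2.6800e+00] q [  12.   30.  -28.   84.   14.   70. -111.]
slide [-0.0008  0.0154  0.1829] turn [-0.0019  0.0007  0.004 ]
slide after turn [-0.001   0.0143  0.183 ] f [-0.8  0.8 -4.7] w 0.0401 gf 40.0
[[326.0, 198.0], [469.0, 200.0], [457.0, 281.0], [325.0, 279.0]]
```

View pics/w2.png

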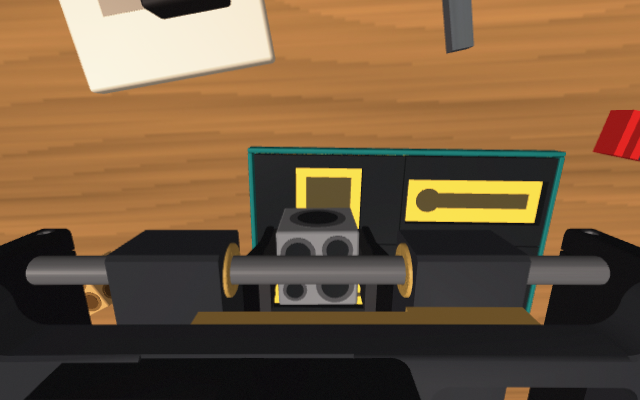

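```bash
python3 - <<'E'
from h import *
im=cv2.imread("pics/w2.png"); i=dict(np.load("w2.npz"))
hsv=cv2.cvtColor(im,cv2.COLOR_BGR2HSV); m=cv2.inRange(hsv,(20,120,120),(35,255,255)); m[:,:280]=0; m[240:]=0; m[:165]=0
for r in rect(i,m,.007): print("y",r)
q=m[190,280:400].nonzero()[0]+280; print(q.min(),q.max(),toplane(i,[[q.min(),190],[q.max()+1,190]],.007))
q=m[:,330].nonzero()[0]; print(q.min(),toplane(i,[[330,q.min()]],.007))
E
```

```text
y (675.2, -61.8, 86.5, 118.8, 39.5, [473.0, 201.0])
y (683.9, 68.1, 86.5, 58.1, 56.3, [331.0, 188.0])
296 360 [[0.69301821 0.09652743]
 [0.69034937 0.03822853]]
168 [[0.71155076 0.0652935 ]]
```

Request:
step_arm:
  rows:
    - {"angular": [0,0,0.004],"slide": [-0.002,0.017,0],"jaw": 0}
    - {"angular": [0,0,0],"slide": [0,0,0.05],"jaw": 0}
    - {"angular": [0,0,0],"slide": [0,0,0.06],"jaw": 0}
    - {"angular": [0,0,0],"slide": [0,0,0.04],"jaw": 0}
    - {"angular": [0,0,0],"slide": [0,0,0.02],"jaw": 0}
    - {"angular": [0,0,0],"slide": [0,0,0],"jaw": 0}
    - {"angular": [0,0,0],"slide": [0,0,0],"jaw": 0}

```text
time_s: 6.45
tool_pos: [0.6841, 0.0608, 0.0285]
tool_rot: [-180.0, -0.1, -4.1]
force: [0.8, -0.4, -5.2]
grip_width: 0.0395
grasp_force: 40.0
```

```bash
python3 - <<'E'
from h import *
move2([.6833,.0686,.0197],-3.4)
E
```

```text
t 6.45 pos [0.6841 0.0608 0.0285] rot [-1.7998e+02 -1.0000e-01 -4.0500e+00] q [  12.   34.  -27.   88.   16.   62. -112.]
slide [-0.0027 -0.0155  0.0175] turn [-0.0001 -0.0006 -0.0036]
slide after turn [-0.0025 -0.0156  0.0175] f [ 0.8 -0.4 -5.2] w 0.0395 gf 40.0
```

Request:
step_arm:
  rows:
    - {"angular": [0,0,-0.0035],"slide": [-0.0025,-0.0155,0],"jaw": 0}
    - {"angular": [0,0,0],"slide": [0,0,0.004],"jaw": 0}
    - {"angular": [0,0,0],"slide": [0,0,0.004],"jaw": 0}
    - {"angular": [0,0,0],"slide": [0,0,0.005],"jaw": 0}
    - {"angular": [0,0,0],"slide": [0,0,0],"jaw": 0}
    - {"angular": [0,0,0],"slide": [0,0,0],"jaw": 0}

```text
time_s: 7.2
tool_pos: [0.6827, 0.0683, 0.021]
tool_rot: [180.0, 0.0, -3.4]
force: [0.0, -0.6, -4.3]
grip_width: 0.0396
grasp_force: 40.0
```

Request:
step_arm:
  rows:
    - {"angular": [0,0,0],"slide": [0,0,0.0012],"jaw": 0}
    - {"angular": [0,0,0],"slide": [0,0,0.0012],"jaw": 0}
    - {"angular": [0,0,0],"slide": [0,0,0.001],"jaw": 0}
    - {"angular": [0,0,0],"slide": [0,0,0],"jaw": 0}
    - {"angular": [0,0,0],"slide": [0,0,0],"jaw": 0}

```text
time_s: 7.82
tool_pos: [0.6827, 0.0685, 0.0198]
tool_rot: [180.0, -0.0, -3.4]
force: [-1.7, -1.2, -1.1]
grip_width: 0.0401
grasp_force: 40.0
```

Request:
step_arm:
  rows:
    - {"angular": [0,0,0],"slide": [0,0,0.0008],"jaw": 0}
    - {"angular": [0,0,0],"slide": [0,0,0],"jaw": 1}
    - {"angular": [0,0,0],"slide": [0,0,0],"jaw": 1}
    - {"angular": [0,0,0],"slide": [0,0,0],"jaw": 1}
    - {"angular": [0,0,0],"slide": [0,0,-0.03],"jaw": 1}
    - {"angular": [0,0,0],"slide": [0,0,-0.08],"jaw": 1}
    - {"angular": [0,0,0],"slide": [0,0,-0.1],"jaw": 1}
    - {"angular": [0,0,0],"slide": [0,0,-0.1],"jaw": 1}
    - {"angular": [0,0,0],"slide": [0,0,0],"jaw": 1}
    - {"angular": [0,0,0],"slide": [0,0,0],"jaw": 1}

```text
time_s: 9.07
tool_pos: [0.6826, 0.0685, 0.1746]
tool_rot: [180.0, -0.0, -3.4]
force: [-0.8, 0.1, -0.9]
grip_width: 0.0873
grasp_force: 0.0
```

```bash
python3 - <<'E'
from h import *
move2([.517,.325,.17],92)
move2([.517,.325,.17],2)
im,i=grab("top"); im=im[130:210,230:350]; cv2.imwrite("pics/t2.png",cv2.resize(im,None,fx=5,fy=5,interpolation=2))
E
```

```text
t 9.07 pos [0.6826 0.0685 0.1746] rot [ 1.7999e+02 -5.0000e-02 -3.4200e+00] q [  13.   27.  -29.   80.   13.   76. -110.]
slide [-0.3613 -0.4923  0.0088] turn [ 3.000e-04 -2.000e-04 -5.301e-01]
slide after turn [ 0.5242 -0.3132  0.0092] f [-0.8  0.1 -0.9] w 0.0873 gf 0.0
t 9.07 pos [0.6826 0.0685 0.1746] rot [ 1.7999e+02 -5.0000e-02 -3.4200e+00] q [  13.   27.  -29.   80.   13.   76. -110.]
slide [-0.3613 -0.4923  0.0088] turn [ 0.0001 -0.0003 -0.0301]
slide after turn [-0.3132 -0.5242  0.0092] f [-0.8  0.1 -0.9] w 0.0873 gf 0.0
```

View pics/t2.png

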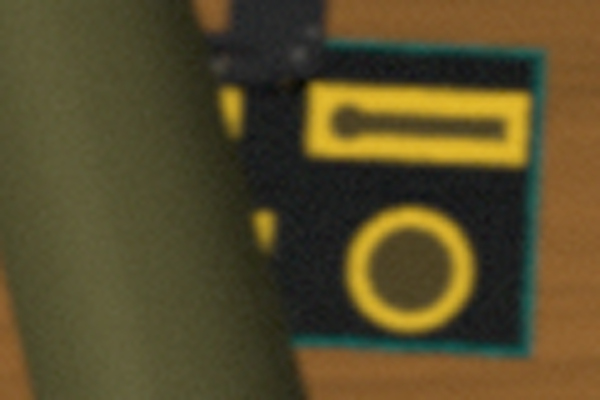

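Request:
step_arm:
  rows:
    - {"angular": [0,0,-0.053],"slide": [0,0,0],"jaw": 1}
    - {"angular": [0,0,-0.053],"slide": [0,0,0],"jaw": 1}
    - {"angular": [0,0,-0.053],"slide": [0,0,0],"jaw": 1}
    - {"angular": [0,0,-0.053],"slide": [0,0,0],"jaw": 1}
    - {"angular": [0,0,-0.053],"slide": [0,0,0],"jaw": 1}
    - {"angular": [0,0,-0.053],"slide": [0,0,0],"jaw": 1}
    - {"angular": [0,0,-0.053],"slide": [0,0,0],"jaw": 1}
    - {"angular": [0,0,-0.053],"slide": [0,0,0],"jaw": 1}
    - {"angular": [0,0,-0.053],"slide": [0,0,0],"jaw": 1}
    - {"angular": [0,0,-0.053],"slide": [0,0,0],"jaw": 1}

```text
time_s: 10.38
tool_pos: [0.6817, 0.0683, 0.1721]
tool_rot: [-179.8, 0.0, 92.3]
force: [0.1, 0.1, -0.0]
grip_width: 0.0869
grasp_force: 0.0
```

Request:
step_arm:
  rows:
    - {"angular": [0,0,0],"slide": [0.08,-0.05,0],"jaw": 1}
    - {"angular": [0,0,0],"slide": [0.09,-0.05,0],"jaw": 1}
    - {"angular": [0,0,0],"slide": [0.09,-0.05,0],"jaw": 1}
    - {"angular": [0,0,0],"slide": [0.09,-0.05,0],"jaw": 1}
    - {"angular": [0,0,0],"slide": [0.09,-0.05,0],"jaw": 1}
    - {"angular": [0,0,0],"slide": [0.08,-0.06,0],"jaw": 1}
    - {"angular": [0,0,0],"slide": [0,0,0],"jaw": 1}
    - {"angular": [0,0,0],"slide": [0,0,0],"jaw": 1}
    - {"angular": [0,0,0],"slide": [0,0,0],"jaw": 1}

```text
time_s: 11.5
tool_pos: [0.5198, 0.3211, 0.1731]
tool_rot: [-179.9, 0.1, 91.8]
force: [-0.5, 0.2, 0.3]
grip_width: 0.087
grasp_force: 0.0
```

```bash
python3 - <<'E'
from h import *
move2([.517,.325,.17],92)
im,i=grab("wrist"); cv2.imwrite("pics/w3.png",im); np.savez("w3.npz",**{k:np.array(v) for k,v in i.items()})
hsv=cv2.cvtColor(im,cv2.COLOR_BGR2HSV); m=((hsv[:,:,1]<80)&(hsv[:,:,2]>60)).astype(np.uint8)*255; m[230:]=0
for r in rect(i,m,.014): print(r)
im,i=grab("top"); cv2.imwrite("pics/t3.png",cv2.resize(im[130:210,230:350],None,fx=4,fy=4,interpolation=2))
E
```

```text
t 11.5 pos [0.5198 0.3211 0.1731] rot [-1.7995e+02  6.0000e-02  9.1810e+01] q [  7.  23. -52.  91.  19.  75. -46.]
slide [ 0.0079 -0.0054  0.0062] turn [-0.0003  0.0003 -0.001 ]
slide after turn [ 0.0079 -0.0053  0.0062] f [-0.5  0.2  0.3] w 0.087 gf 0.0
(382.5, 297.8, 43.2, 55.1, 49.5, [191.0, 200.0])
(823.7, 383.9, -0.5, 34.0, 3.1, [615.0, 133.0])
(518.3, 328.6, -87.8, 98.1, 19.8, [317.0, 176.0])
(812.0, 391.1, 1.6, 41.8, 5.0, [606.0, 125.0])
(796.9, 405.8, 1.6, 32.9, 1.9, [594.0, 110.0])
(791.8, 422.7, 6.6, 29.2, 2.6, [594.0, 92.0])
(801.6, 439.9, 14.3, 41.2, 7.3, [610.0, 72.0])
(808.0, 454.3, 12.6, 33.3, 2.7, [620.0, 58.0])
(815.4, 460.2, 12.5, 17.5, 2.5, [630.0, 51.0])
(539.6, 492.0, 1.7, 16.7, 8.2, [345.0, 4.0])
```

View pics/w3.png

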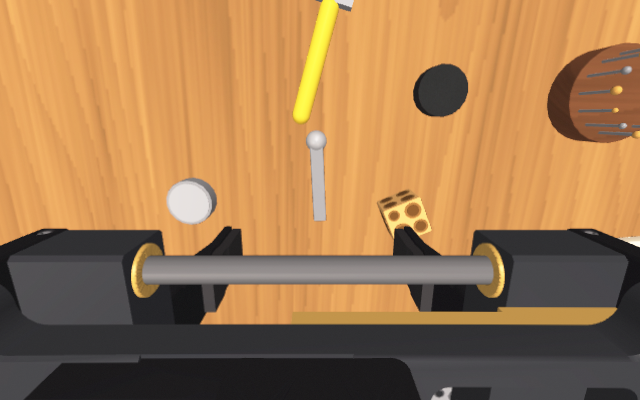

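View pics/t3.png

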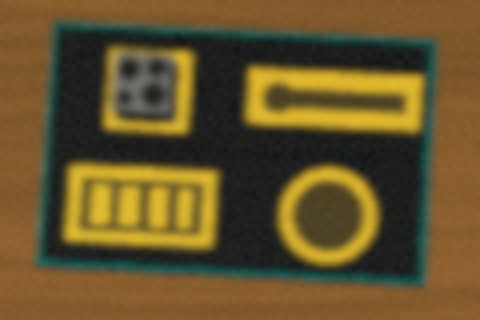

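```bash
python3 - <<'E'
from h import *
im=cv2.imread("pics/w3.png"); i=dict(np.load("w3.npz"))
hsv=cv2.cvtColor(im,cv2.COLOR_BGR2HSV); m=((hsv[:,:,1]<80)&(hsv[:,:,2]>60)); m[:,:280]=0;m[:,350:]=0
P=[]
for r in range(156,218,6):
    q=m[r].nonzero()[0]; P.append(((q.min()+q.max()+1)/2,r))
W=toplane(i,P,.016); c=np.polyfit(W[:,1],W[:,0],1); print("yaw",-np.degrees(np.arctan(c[0])),"x at y .30,.33,.37",np.polyval(c,[.3,.33,.37]))
q=m[:235,280:350].any(1).nonzero()[0]; print(q[[0,-1]]); print(toplane(i,[[319,q[-1]+1],[316,140]],.014), toplane(i,[[316,140]],.011), "woodblk",toplane(i,[[404,217]],.04),toplane(i,[[380,207]],.04))
p=W.mean(0)
E
```

```text
yaw 4.563893768810588 x at y .30,.33,.37 [0.52300984 0.52061513 0.51742217]
[  0 220]
[[0.52341205 0.27857695]
 [0.51736893 0.36754687]] [[0.51735931 0.36731426]] woodblk [[0.60967992 0.29488701]] [[0.58428074 0.30475724]]
```

```bash
python3 - <<'E'
from h import *
move2([.5197,.3325,.0085],94)
E
```

```text
t 11.6 pos [0.5197 0.3215 0.1735] rot [-1.7997e+02  3.0000e-02  9.1830e+01] q [  7.  23. -52.  91.  19.  75. -46.]
slide [0.0221 0.0009 0.3299] turn [-0.0002  0.0002 -0.012 ]
slide after turn [0.0219 0.0015 0.3299] f [-0.4 -0.8  0. ] w 0.0872 gf 0.0
```

Request:
step_arm:
  rows:
    - {"angular": [0,0,-0.012],"slide": [0,0,0],"jaw": 0.45}
    - {"angular": [0,0,0],"slide": [0.022,0.0015,0],"jaw": 0.45}
    - {"angular": [0,0,0],"slide": [0,0,0.06],"jaw": 0.45}
    - {"angular": [0,0,0],"slide": [0,0,0.08],"jaw": 0.45}
    - {"angular": [0,0,0],"slide": [0,0,0.08],"jaw": 0.45}
    - {"angular": [0,0,0],"slide": [0,0,0.06],"jaw": 0.45}
    - {"angular": [0,0,0],"slide": [0,0,0.03],"jaw": 0.45}
    - {"angular": [0,0,0],"slide": [0,0,0],"jaw": 0.45}
    - {"angular": [0,0,0],"slide": [0,0,0],"jaw": 0.45}

```text
time_s: 12.72
tool_pos: [0.5195, 0.335, 0.0203]
tool_rot: [179.9, -0.1, 94.1]
force: [-0.4, 0.2, 0.5]
grip_width: 0.0397
grasp_force: 0.0
```

```bash
python3 - <<'E'
from h import *
move2([.5197,.3325,.0085],94)
E
```

```text
t 12.72 pos [0.5195 0.335  0.0203] rot [ 1.7989e+02 -7.0000e-02  9.4150e+01] q [  2.  33. -48.  98.  27.  61. -51.]
slide [-0.005   0.      0.0236] turn [ 0.0006 -0.0004  0.0008]
slide after turn [-0.005   0.0001  0.0237] f [-0.4  0.2  0.5] w 0.0397 gf 0.0
```

Request:
step_arm:
  rows:
    - {"angular": [0,0,0],"slide": [-0.005,0,0.012],"jaw": 0.45}
    - {"angular": [0,0,0],"slide": [0,0,0.0117],"jaw": 0.45}
    - {"angular": [0,0,0],"slide": [0,0,0],"jaw": 0.3}
    - {"angular": [0,0,0],"slide": [0,0,0],"jaw": 0}
    - {"angular": [0,0,0],"slide": [0,0,0],"jaw": 0}
    - {"angular": [0,0,0],"slide": [0,0,0],"jaw": 0}
    - {"angular": [0,0,0],"slide": [0,0,0],"jaw": 0}
    - {"angular": [0,0,0],"slide": [0,0,0],"jaw": 0}
  newtons: 40

```text
time_s: 13.72
tool_pos: [0.519, 0.3317, 0.0072]
tool_rot: [180.0, -0.0, 94.1]
force: [0.4, 0.5, 0.4]
grip_width: 0.0135
grasp_force: 40.0
```

Request:
step_arm:
  rows:
    - {"angular": [0,0,0],"slide": [0,0,0],"jaw": 0.3}
    - {"angular": [0,0,0],"slide": [0,0,-0.003],"jaw": 0.3}
    - {"angular": [0,0,0],"slide": [0,0,0],"jaw": 0.3}
    - {"angular": [0,0,0],"slide": [0,0,0],"jaw": 0}
    - {"angular": [0,0,0],"slide": [0,0,0],"jaw": 0}
    - {"angular": [0,0,0],"slide": [0,0,0],"jaw": 0}
    - {"angular": [0,0,0],"slide": [0,0,0],"jaw": 0}
  newtons: 50

```text
time_s: 14.6
tool_pos: [0.5189, 0.3315, 0.0085]
tool_rot: [-180.0, 0.0, 94.1]
force: [0.6, 0.4, -0.3]
grip_width: 0.0131
grasp_force: 50.0
```

```bash
python3 - <<'E'
from h import *
move2([.6757,-.061,.08],86.5)
E
```

```text
t 14.6 pos [0.5189 0.3315 0.0085] rot [-1.7999e+02  1.0000e-02  9.4140e+01] q [  2.  33. -47.  99.  28.  60. -51.]
slide [-0.8056  0.2562 -0.1428] turn [-0.      0.      0.0424]
slide after turn [-0.7643  0.361  -0.1429] f [ 0.6  0.4 -0.3] w 0.0131 gf 50.0
```

Request:
step_arm:
  rows:
    - {"angular": [0,0,0],"slide": [0,0,-0.03],"jaw": 0}
    - {"angular": [0,0,0],"slide": [0,0,-0.06],"jaw": 0}
    - {"angular": [0,0,0],"slide": [0,0,-0.06],"jaw": 0}
    - {"angular": [0,0,0],"slide": [0,0,-0.035],"jaw": 0}
    - {"angular": [0,0,0.042],"slide": [0,0,0],"jaw": 0}
    - {"angular": [0,0,0],"slide": [-0.06,0.03,0],"jaw": 0}
    - {"angular": [0,0,0],"slide": [-0.08,0.035,0],"jaw": 0}
    - {"angular": [0,0,0],"slide": [-0.08,0.04,0],"jaw": 0}
    - {"angular": [0,0,0],"slide": [-0.08,0.04,0],"jaw": 0}
    - {"angular": [0,0,0],"slide": [-0.08,0.04,0],"jaw": 0}

```text
time_s: 15.85
tool_pos: [0.6001, 0.1348, 0.1012]
tool_rot: [-180.0, 0.0, 86.6]
force: [0.9, -0.5, -2.0]
grip_width: 0.0135
grasp_force: 50.0
```

Request:
step_arm:
  rows:
    - {"angular": [0,0,0],"slide": [-0.08,0.04,0],"jaw": 0}
    - {"angular": [0,0,0],"slide": [-0.08,0.04,0],"jaw": 0}
    - {"angular": [0,0,0],"slide": [-0.08,0.04,0],"jaw": 0}
    - {"angular": [0,0,0],"slide": [-0.08,0.035,0],"jaw": 0}
    - {"angular": [0,0,0],"slide": [-0.055,0.02,0],"jaw": 0}
    - {"angular": [0,0,0],"slide": [0,0,0],"jaw": 0}
    - {"angular": [0,0,0],"slide": [0,0,0],"jaw": 0}
    - {"angular": [0,0,0],"slide": [0,0,0],"jaw": 0}
    - {"angular": [0,0,0],"slide": [0,0,0],"jaw": 0}

```text
time_s: 16.98
tool_pos: [0.6759, -0.0546, 0.1013]
tool_rot: [180.0, -0.0, 86.7]
force: [0.5, -0.4, -2.1]
grip_width: 0.013
grasp_force: 50.0
```

```bash
python3 - <<'E'
from h import *
move2([.6759,-.0572,.0155],86.5)
im,i=grab("wrist"); cv2.imwrite("pics/w4.png",im); np.savez("w4.npz",**{k:np.array(v) for k,v in i.items()})
print(proj(i,[[.6757,-.061,.007],[.6795,.001,.014]]).round())
E
```

```text
t 16.98 pos [ 0.6759 -0.0546  0.1013] rot [ 1.800e+02 -1.000e-02  8.669e+01] q [ 33.  32. -42.  86.  22.  71. -16.]
slide [-0.0051  0.0004  0.1716] turn [ 0.     -0.      0.0011]
slide after turn [-0.0051  0.0004  0.1716] f [ 0.5 -0.4 -2.1] w 0.013 gf 50.0
[[317. 207.]
 [317. 136.]]
```

View pics/w4.png

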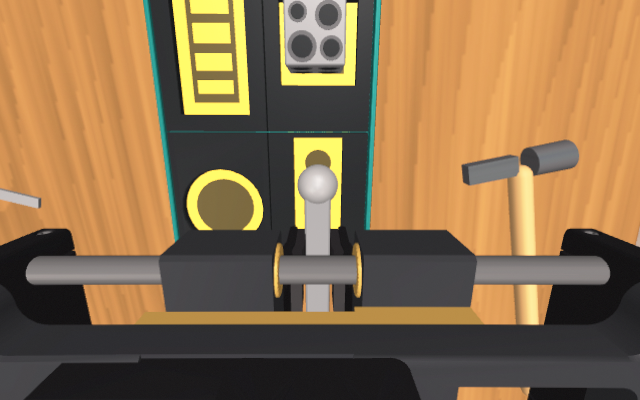

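```bash
python3 - <<'E'
from h import *
i=dict(np.load("w4.npz"))
print("pocket far end",toplane(i,[[318,138],[294,170],[342,170]],.007),"ball",toplane(i,[[318,184]],.1035))
im=cv2.imread("pics/w4.png"); hsv=cv2.cvtColor(im,cv2.COLOR_BGR2HSV); m=cv2.inRange(hsv,(20,100,60),(35,255,255)); m[:,:175]=0; m[:,270:]=0; m[160:]=0
m=np.zeros_like(m)|cv2.inRange(hsv,(15,80,60),(40,255,255)); m[:,:180]=0; m[:,268:]=0; m[:165]=0; m[232:]=0
q=m.any(0).nonzero()[0]; r=m.any(1).nonzero()[0]; print(q[[0,-1]],r[[0,-1]],toplane(i,[[q[0],203],[q[-1]+1,203],[226,r[0]]],.007))
E
```

```text
pocket far end [[ 0.68012023 -0.00146467]
 [ 0.65816031 -0.02705047]
 [ 0.69900074 -0.0294196 ]] ball [[ 0.67893718 -0.01905271]]
[186 263] [169 230] [[ 0.56140661 -0.05075   ]
 [ 0.62960579 -0.05470916]
 [ 0.60045835 -0.02285558]]
```

Request:
step_arm:
  rows:
    - {"angular": [0,0,0],"slide": [-0.003,0,0.03],"jaw": 0}
    - {"angular": [0,0,0],"slide": [0,0,0.05],"jaw": 0}
    - {"angular": [0,0,0],"slide": [0,0,0.045],"jaw": 0}
    - {"angular": [0,0,0],"slide": [0,0,0.025],"jaw": 0}
    - {"angular": [0,0,0],"slide": [0,0,0.01],"jaw": 0}
    - {"angular": [0,0,0],"slide": [0,0,0.005],"jaw": 0}
    - {"angular": [0,0,0],"slide": [0,0,0],"jaw": 0}
    - {"angular": [0,0,0],"slide": [0,0,0],"jaw": 0}

```text
time_s: 18.02
tool_pos: [0.6765, -0.0575, 0.0194]
tool_rot: [179.9, 0.0, 86.6]
force: [0.3, -0.4, -1.4]
grip_width: 0.0131
grasp_force: 50.0
```

Request:
step_arm:
  rows:
    - {"angular": [0,0,0],"slide": [0,0,0.003],"jaw": 0}
    - {"angular": [0,0,0],"slide": [0,0,0.0022],"jaw": 0}
    - {"angular": [0,0,0],"slide": [0,0,0.0016],"jaw": 0}
    - {"angular": [0,0,0],"slide": [0,0,0],"jaw": 0}
    - {"angular": [0,0,0],"slide": [0,0,0],"jaw": 0}

```text
time_s: 18.65
tool_pos: [0.676, -0.0576, 0.0155]
tool_rot: [180.0, 0.0, 86.6]
force: [-1.4, 0.1, 2.1]
grip_width: 0.0132
grasp_force: 50.0
```

Request:
step_arm:
  rows:
    - {"angular": [0,0,0],"slide": [0,0,0],"jaw": 0.3}
    - {"angular": [0,0,0],"slide": [0,0,0],"jaw": 0.4}
    - {"angular": [0,0,0],"slide": [0,0,0],"jaw": 0.4}
    - {"angular": [0,0,0],"slide": [0,0,-0.03],"jaw": 0.4}
    - {"angular": [0,0,0],"slide": [0,0,-0.08],"jaw": 1}
    - {"angular": [0,0,0],"slide": [0,0,-0.1],"jaw": 1}
    - {"angular": [0,0,0],"slide": [0,0,-0.09],"jaw": 1}
    - {"angular": [0,0,0],"slide": [0,0,0],"jaw": 1}
    - {"angular": [0,0,0],"slide": [0,0,0],"jaw": 1}

```text
time_s: 19.77
tool_pos: [0.6758, -0.0576, 0.1656]
tool_rot: [180.0, 0.0, 86.6]
force: [-1.0, -0.6, 0.2]
grip_width: 0.0772
grasp_force: 0.0
```

```bash
python3 - <<'E'
from h import *
move2([.382,.297,.165],86.6)
E
```

```text
t 19.77 pos [ 0.6758 -0.0576  0.1656] rot [1.7998e+02 3.0000e-02 8.6580e+01] q [ 33.  30. -43.  82.  20.  77. -14.]
slide [ 6.729e-01 -6.289e-01  6.000e-04] turn [ 0.0001  0.0001 -0.0001]
slide after turn [ 0.6731 -0.6287  0.0012] f [-1.  -0.6  0.2] w 0.0772 gf 0.0
```

Request:
step_arm:
  rows:
    - {"angular": [0,0,0],"slide": [0.06,-0.05,0],"jaw": 1}
    - {"angular": [0,0,0],"slide": [0.07,-0.065,0],"jaw": 1}
    - {"angular": [0,0,0],"slide": [0.07,-0.065,0],"jaw": 1}
    - {"angular": [0,0,0],"slide": [0.07,-0.065,0],"jaw": 1}
    - {"angular": [0,0,0],"slide": [0.07,-0.065,0],"jaw": 1}
    - {"angular": [0,0,0],"slide": [0.07,-0.065,0],"jaw": 1}
    - {"angular": [0,0,0],"slide": [0.07,-0.065,0],"jaw": 1}
    - {"angular": [0,0,0],"slide": [0.07,-0.065,0],"jaw": 1}
    - {"angular": [0,0,0],"slide": [0.07,-0.065,0],"jaw": 1}
    - {"angular": [0,0,0],"slide": [0.053,-0.058,0],"jaw": 1}

```text
time_s: 21.02
tool_pos: [0.3804, 0.2979, 0.1641]
tool_rot: [-179.9, 0.1, 86.6]
force: [0.1, 0.4, -0.0]
grip_width: 0.0872
grasp_force: 0.0
```

Request:
step_arm:
  rows:
    - {"angular": [0,0,0],"slide": [0,0,0],"jaw": 1}
    - {"angular": [0,0,0],"slide": [0,0,0],"jaw": 1}
    - {"angular": [0,0,0],"slide": [0,0,0],"jaw": 1}
    - {"angular": [0,0,0],"slide": [0,0,0],"jaw": 1}

```text
time_s: 21.52
tool_pos: [0.3832, 0.2962, 0.1649]
tool_rot: [-180.0, 0.0, 86.5]
force: [0.1, -0.1, 0.4]
grip_width: 0.0872
grasp_force: 0.0
```

```bash
python3 - <<'E'
from h import *
im,i=grab("wrist"); cv2.imwrite("pics/w5.png",im)
hsv=cv2.cvtColor(im,cv2.COLOR_BGR2HSV); m=((hsv[:,:,1]<60)&(hsv[:,:,2]>130)).astype(np.uint8)*255; m[228:]=0; m[:100]=0
for r in rect(i,m,.018,200): print(r)
im,j=grab("top"); cv2.imwrite("pics/t5.png",cv2.resize(im[130:210,230:350],None,fx=4,fy=4,interpolation=2))
move2([.382,.297,.011],86.6)
E
```

```text
(381.3, 297.9, 87.5, 50.1, 47.9, [315.0, 184.0])
t 21.62 pos [0.383  0.2966 0.1651] rot [-179.98   -0.     86.51] q [ 19.   4. -61. 109.   4.  69. -47.]
slide [ 0.0007 -0.002   0.3081] turn [-0.0001 -0.     -0.0005]
slide after turn [ 0.0007 -0.002   0.3081] f [-0.8  0.2  0.3] w 0.0873 gf 0.0
```

View pics/w5.png

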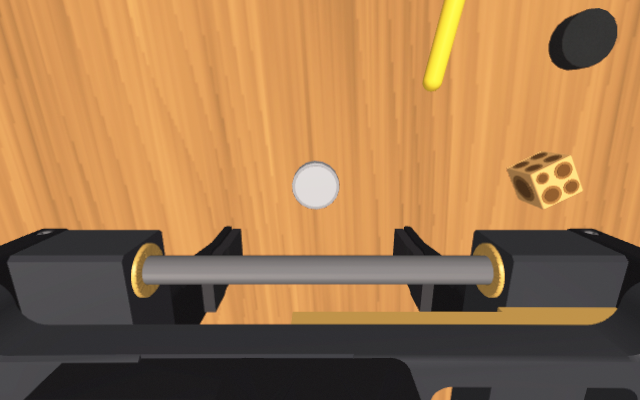

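View pics/t5.png

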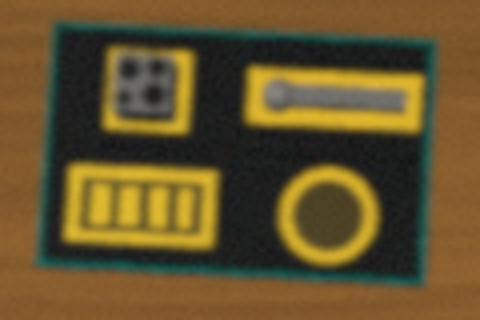

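Request:
step_arm:
  rows:
    - {"angular": [0,0,0],"slide": [0.002,-0.003,0.05],"jaw": 1}
    - {"angular": [0,0,0],"slide": [0,0,0.08],"jaw": 1}
    - {"angular": [0,0,0],"slide": [0,0,0.08],"jaw": 1}
    - {"angular": [0,0,0],"slide": [0,0,0.06],"jaw": 0.8}
    - {"angular": [0,0,0],"slide": [0,0,0.03],"jaw": 0.8}
    - {"angular": [0,0,0],"slide": [0,0,0.01],"jaw": 0.8}
    - {"angular": [0,0,0],"slide": [0,0,0],"jaw": 0.8}
    - {"angular": [0,0,0],"slide": [0,0,0],"jaw": 0.8}
    - {"angular": [0,0,0],"slide": [0,0,0],"jaw": 0.8}

```text
time_s: 22.75
tool_pos: [0.3818, 0.2984, 0.011]
tool_rot: [179.9, -0.0, 86.6]
force: [0.0, 0.1, 0.1]
grip_width: 0.0694
grasp_force: 0.0
```

Request:
step_arm:
  rows:
    - {"angular": [0,0,0],"slide": [-0.001,0,0.003],"jaw": 0.8}
    - {"angular": [0,0,0],"slide": [0,0,0],"jaw": 0.5}
    - {"angular": [0,0,0],"slide": [0,0,0],"jaw": 0}
    - {"angular": [0,0,0],"slide": [0,0,0],"jaw": 0}
    - {"angular": [0,0,0],"slide": [0,0,0],"jaw": 0}
    - {"angular": [0,0,0],"slide": [0,0,0],"jaw": 0}
    - {"angular": [0,0,0],"slide": [0,0,0],"jaw": 0}

```text
time_s: 23.62
tool_pos: [0.3811, 0.2977, 0.0086]
tool_rot: [-180.0, 0.0, 86.6]
force: [0.7, -0.3, 0.6]
grip_width: 0.049
grasp_force: 50.0
```

```bash
python3 - <<'E'
from h import *
move2([.5953,-.0560,.0155],86.6)
E
```

```text
t 23.62 pos [0.3811 0.2977 0.0086] rot [-1.800e+02  1.000e-02  8.658e+01] q [  9.  20. -56. 117.  21.  53. -61.]
slide [-0.6805  0.4698 -0.0137] turn [-0.      0.     -0.0001]
slide after turn [-0.6807  0.4696 -0.0137] f [ 0.7 -0.3  0.6] w 0.049 gf 50.0
```

Request:
step_arm:
  rows:
    - {"angular": [0,0,0],"slide": [0,0,-0.02],"jaw": 0}
    - {"angular": [0,0,0],"slide": [0,0,-0.05],"jaw": 0}
    - {"angular": [0,0,0],"slide": [0,0,-0.06],"jaw": 0}
    - {"angular": [0,0,0],"slide": [0,0,-0.05],"jaw": 0}
    - {"angular": [0,0,0],"slide": [-0.05,0.035,0],"jaw": 0}
    - {"angular": [0,0,0],"slide": [-0.07,0.05,0],"jaw": 0}
    - {"angular": [0,0,0],"slide": [-0.08,0.055,0],"jaw": 0}
    - {"angular": [0,0,0],"slide": [-0.08,0.055,0],"jaw": 0}
    - {"angular": [0,0,0],"slide": [-0.08,0.055,0],"jaw": 0}
    - {"angular": [0,0,0],"slide": [-0.08,0.055,0],"jaw": 0}

```text
time_s: 24.88
tool_pos: [0.5207, 0.0676, 0.0991]
tool_rot: [180.0, 0.0, 86.6]
force: [0.4, 0.8, -1.7]
grip_width: 0.0485
grasp_force: 50.0
```

Request:
step_arm:
  rows:
    - {"angular": [0,0,0],"slide": [-0.08,0.055,0],"jaw": 0}
    - {"angular": [0,0,0],"slide": [-0.08,0.055,0],"jaw": 0}
    - {"angular": [0,0,0],"slide": [-0.05,0.035,0],"jaw": 0}
    - {"angular": [0,0,0],"slide": [-0.03,0.02,0],"jaw": 0}
    - {"angular": [0,0,0],"slide": [0,0,0],"jaw": 0}
    - {"angular": [0,0,0],"slide": [0,0,0],"jaw": 0}
    - {"angular": [0,0,0],"slide": [0,0,0],"jaw": 0}
    - {"angular": [0,0,0],"slide": [0,0,0],"jaw": 0}

```text
time_s: 25.88
tool_pos: [0.5952, -0.0547, 0.0989]
tool_rot: [180.0, 0.0, 86.7]
force: [0.2, -0.5, -2.5]
grip_width: 0.0482
grasp_force: 50.0
```

```bash
python3 - <<'E'
from h import *
move2([.5953,-.0560,.0158],86.6)
im,i=grab("wrist"); cv2.imwrite("pics/w6.png",im); np.savez("w6.npz",**{k:np.array(v) for k,v in i.items()})
hsv=cv2.cvtColor(im,cv2.COLOR_BGR2HSV); m=cv2.inRange(hsv,(15,80,60),(40,255,255)); m[232:]=0
q=m[:,:].copy(); q[200:]=0
for r in rect(i,q,.007,200): print(r)
E
```

```text
t 25.88 pos [ 0.5952 -0.0547  0.0989] rot [1.800e+02 1.000e-02 8.667e+01] q [ 40.  24. -46.  98.  18.  66. -14.]
slide [-0.0025  0.0004  0.1662] turn [0.     0.0001 0.0004]
slide after turn [-0.0025  0.0004  0.1662] f [ 0.2 -0.5 -2.5] w 0.0482 gf 50.0
(367.9, -29.5, -3.3, 87.9, 21.0, [45.0, 192.0])
(596.0, -37.6, -3.3, 66.7, 31.3, [317.0, 186.0])
(679.1, -29.4, 86.5, 57.6, 39.8, [416.0, 164.0])
(802.9, 10.3, 86.7, 151.1, 146.9, [565.0, 114.0])
(685.0, 66.3, -3.4, 57.8, 53.4, [411.0, 52.0])
(602.1, 60.0, 86.7, 75.9, 55.3, [317.0, 53.0])
(445.5, 31.3, -3.3, 216.7, 151.4, [134.0, 93.0])
```

View pics/w6.png

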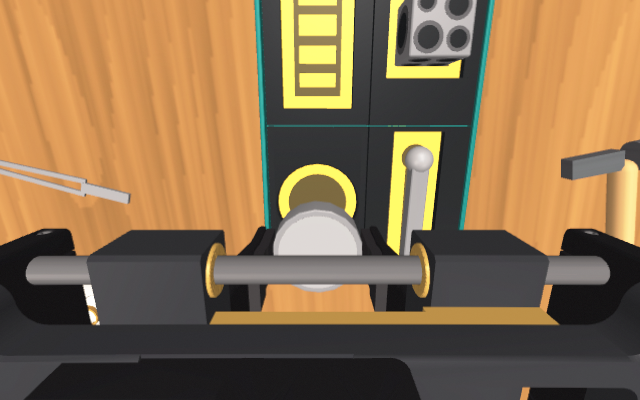

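Request:
step_arm:
  rows:
    - {"angular": [0,0,0],"slide": [-0.002,0.0005,0.03],"jaw": 0}
    - {"angular": [0,0,0],"slide": [0,0,0.05],"jaw": 0}
    - {"angular": [0,0,0],"slide": [0,0,0.045],"jaw": 0}
    - {"angular": [0,0,0],"slide": [0,0,0.02],"jaw": 0}
    - {"angular": [0,0,0],"slide": [0,0,0.01],"jaw": 0}
    - {"angular": [0,0,0],"slide": [0,0,0.005],"jaw": 0}
    - {"angular": [0,0,0],"slide": [0,0,0],"jaw": 0}
    - {"angular": [0,0,0],"slide": [0,0,0],"jaw": 0}
    - {"angular": [0,0,0],"slide": [0,0,0],"jaw": 0}

```text
time_s: 27.05
tool_pos: [0.5959, -0.0568, 0.0191]
tool_rot: [180.0, 0.0, 86.6]
force: [0.8, -0.0, -2.6]
grip_width: 0.0487
grasp_force: 50.0
```

Request:
step_arm:
  rows:
    - {"angular": [0,0,0],"slide": [0,0,0.0025],"jaw": 0}
    - {"angular": [0,0,0],"slide": [0,0,0.0022],"jaw": 0}
    - {"angular": [0,0,0],"slide": [0,0,0.0016],"jaw": 0}
    - {"angular": [0,0,0],"slide": [0,0,0],"jaw": 0}
    - {"angular": [0,0,0],"slide": [0,0,0],"jaw": 0}

```text
time_s: 27.68
tool_pos: [0.5956, -0.0568, 0.0157]
tool_rot: [-180.0, 0.0, 86.6]
force: [-0.9, -0.3, 1.1]
grip_width: 0.0486
grasp_force: 50.0
```

Request:
step_arm:
  rows:
    - {"angular": [0,0,0],"slide": [0,0,0],"jaw": 0.75}
    - {"angular": [0,0,0],"slide": [0,0,0],"jaw": 0.75}
    - {"angular": [0,0,0],"slide": [0,0,0],"jaw": 0.75}
    - {"angular": [0,0,0],"slide": [0,0,-0.03],"jaw": 0.75}
    - {"angular": [0,0,0],"slide": [0,0,-0.08],"jaw": 0.75}
    - {"angular": [0,0,0],"slide": [0,0,-0.1],"jaw": 0.75}
    - {"angular": [0,0,0],"slide": [0,0,-0.09],"jaw": 0.75}
    - {"angular": [0,0,-0.035],"slide": [0,0,0],"jaw": 0.75}
    - {"angular": [0,0,-0.036],"slide": [0,0,0],"jaw": 0.75}
    - {"angular": [0,0,0],"slide": [0,0,0],"jaw": 0.75}

```text
time_s: 28.92
tool_pos: [0.5959, -0.0567, 0.1666]
tool_rot: [179.9, 0.0, 99.3]
force: [0.1, 0.3, 0.0]
grip_width: 0.0651
grasp_force: 0.0
```

```bash
python3 - <<'E'
from h import *
move2([.5155,-.3217,.165],99.4)
E
```

```text
t 28.93 pos [ 0.5959 -0.0567  0.1666] rot [1.7993e+02 3.0000e-02 9.9300e+01] q [ 43.  21. -50.  94.  16.  73.   0.]
slide [-0.4971 -0.2442  0.0031] turn [ 0.0004  0.0002 -0.0006]
slide after turn [-0.4967 -0.2451  0.0032] f [0.1 0.3 0. ] w 0.0651 gf 0.0
```

Request:
step_arm:
  rows:
    - {"angular": [0,0,0],"slide": [-0.07,-0.035,0],"jaw": 0.75}
    - {"angular": [0,0,0],"slide": [-0.09,-0.045,0],"jaw": 0.75}
    - {"angular": [0,0,0],"slide": [-0.09,-0.045,0],"jaw": 0.75}
    - {"angular": [0,0,0],"slide": [-0.09,-0.045,0],"jaw": 0.75}
    - {"angular": [0,0,0],"slide": [-0.09,-0.045,0],"jaw": 0.75}
    - {"angular": [0,0,0],"slide": [-0.067,-0.03,0],"jaw": 0.75}
    - {"angular": [0,0,0],"slide": [0,0,0],"jaw": 0.75}
    - {"angular": [0,0,0],"slide": [0,0,0],"jaw": 0.75}
    - {"angular": [0,0,0],"slide": [0,0,0],"jaw": 0.75}
    - {"angular": [0,0,0],"slide": [0,0,0],"jaw": 0.75}

```text
time_s: 30.18
tool_pos: [0.5158, -0.3205, 0.1658]
tool_rot: [180.0, 0.0, 99.5]
force: [-0.6, 0.4, 0.3]
grip_width: 0.065
grasp_force: 0.0
```

```bash
python3 - <<'E'
from h import *
im,i=grab("wrist")
hsv=cv2.cvtColor(im,cv2.COLOR_BGR2HSV); m=(hsv[:,:,1]<80).astype(np.uint8)*255; m[228:]=0; m[:90]=0; m[:,:230]=0;m[:,400:]=0
m=cv2.morphologyEx(m,cv2.MORPH_CLOSE,np.ones((5,5)))
for r in rect(i,m,.02,200): print(r)
j,k=grab("top")
cv2.imwrite("pics/w7.png",np.vstack([cv2.resize(im[60:260,180:460],(700,500)),]))
cv2.imwrite("pics/t7.png",cv2.resize(j[130:210,230:350],None,fx=4,fy=4,interpolation=2))
move2([.5155,-.3217,.0085],99.4)
E
```

```text
(516.3, -320.3, -80.6, 85.0, 35.8, [317.0, 185.0])
t 30.27 pos [ 0.5155 -0.3211  0.1657] rot [1.7999e+02 1.0000e-02 9.9430e+01] q [ 65.  20. -44.  93.  15.  73.  28.]
slide [-1.100e-03 -3.000e-04  3.144e-01] turn [0.     0.0001 0.0002]
slide after turn [-1.200e-03 -3.000e-04  3.144e-01] f [ 0.6  0.3 -0.3] w 0.0651 gf 0.0
```

View pics/w7.png

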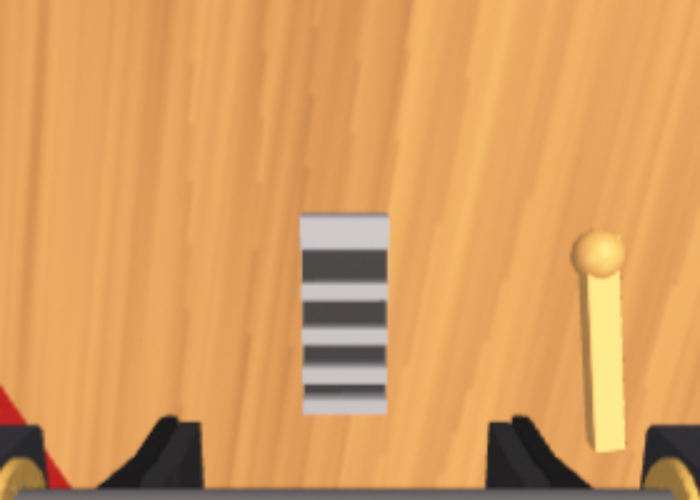

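Request:
step_arm:
  rows:
    - {"angular": [0,0,0],"slide": [0,0,0.05],"jaw": 0.65}
    - {"angular": [0,0,0],"slide": [0,0,0.08],"jaw": 0.65}
    - {"angular": [0,0,0],"slide": [0,0,0.08],"jaw": 0.65}
    - {"angular": [0,0,0],"slide": [0,0,0.06],"jaw": 0.65}
    - {"angular": [0,0,0],"slide": [0,0,0.03],"jaw": 0.65}
    - {"angular": [0,0,0],"slide": [0,0,0.012],"jaw": 0.65}
    - {"angular": [0,0,0],"slide": [0,0,0],"jaw": 0.65}
    - {"angular": [0,0,0],"slide": [0,0,0],"jaw": 0.65}
    - {"angular": [0,0,0],"slide": [0,0,0],"jaw": 0.65}

```text
time_s: 31.4
tool_pos: [0.5157, -0.3223, 0.0105]
tool_rot: [179.9, 0.1, 99.4]
force: [-0.7, -0.5, 0.1]
grip_width: 0.0564
grasp_force: 0.0
```

Request:
step_arm:
  rows:
    - {"angular": [0,0,0],"slide": [0.002,0,0.0025],"jaw": 0.65}
    - {"angular": [0,0,0],"slide": [0,0,0],"jaw": 0.4}
    - {"angular": [0,0,0],"slide": [0,0,0],"jaw": 0}
    - {"angular": [0,0,0],"slide": [0,0,0],"jaw": 0}
    - {"angular": [0,0,0],"slide": [0,0,0],"jaw": 0}
    - {"angular": [0,0,0],"slide": [0,0,0],"jaw": 0}

```text
time_s: 32.15
tool_pos: [0.5152, -0.3209, 0.0084]
tool_rot: [180.0, 0.0, 99.4]
force: [0.6, 0.2, -0.8]
grip_width: 0.0352
grasp_force: 50.0
```

Request:
step_arm:
  rows:
    - {"angular": [0,0,0],"slide": [0,0,-0.01],"jaw": 0}
    - {"angular": [0,0,0],"slide": [0,0,-0.04],"jaw": 0}
    - {"angular": [0,0,0],"slide": [0,0,-0.06],"jaw": 0}
    - {"angular": [0,0,0],"slide": [0,0,-0.06],"jaw": 0}
    - {"angular": [0,0,0],"slide": [0,0,-0.03],"jaw": 0}
    - {"angular": [0,0,0.035],"slide": [0,0,0],"jaw": 0}
    - {"angular": [0,0,0.036],"slide": [0,0,0],"jaw": 0}
    - {"angular": [0,0,0],"slide": [0,0,0],"jaw": 0}
    - {"angular": [0,0,0],"slide": [0,0,0],"jaw": 0}

```text
time_s: 33.28
tool_pos: [0.5148, -0.3207, 0.1082]
tool_rot: [-180.0, -0.0, 86.7]
force: [-0.7, -0.3, -3.7]
grip_width: 0.0355
grasp_force: 50.0
```

```bash
python3 - <<'E'
from h import *
move2([.6025,.0735,.109],86.6)
E
```

```text
t 33.27 pos [ 0.5148 -0.3207  0.1082] rot [-1.7998e+02 -1.0000e-02  8.6690e+01] q [ 62.  23. -40.  96.  16.  67.  15.]
slide [ 0.7972  0.1296 -0.0016] turn [-0.0001 -0.      0.0005]
slide after turn [ 0.7974  0.1283 -0.0016] f [-0.7 -0.3 -3.7] w 0.0355 gf 50.0
```

Request:
step_arm:
  rows:
    - {"angular": [0,0,0],"slide": [0.06,0.01,0],"jaw": 0}
    - {"angular": [0,0,0],"slide": [0.09,0.015,0],"jaw": 0}
    - {"angular": [0,0,0],"slide": [0.09,0.015,0],"jaw": 0}
    - {"angular": [0,0,0],"slide": [0.09,0.015,0],"jaw": 0}
    - {"angular": [0,0,0],"slide": [0.09,0.015,0],"jaw": 0}
    - {"angular": [0,0,0],"slide": [0.09,0.015,0],"jaw": 0}
    - {"angular": [0,0,0],"slide": [0.09,0.015,0],"jaw": 0}
    - {"angular": [0,0,0],"slide": [0.09,0.015,0],"jaw": 0}
    - {"angular": [0,0,0],"slide": [0.07,0.01,0],"jaw": 0}
    - {"angular": [0,0,0],"slide": [0.037,0.003,0],"jaw": 0}

```text
time_s: 34.52
tool_pos: [0.6026, 0.0758, 0.1084]
tool_rot: [-180.0, -0.1, 86.8]
force: [-0.1, -0.3, -3.0]
grip_width: 0.0352
grasp_force: 50.0
```

Request:
step_arm:
  rows:
    - {"angular": [0,0,0],"slide": [0,0,0],"jaw": 0}
    - {"angular": [0,0,0],"slide": [0,0,0],"jaw": 0}
    - {"angular": [0,0,0],"slide": [0,0,0],"jaw": 0}
    - {"angular": [0,0,0],"slide": [0,0,0],"jaw": 0}

```text
time_s: 35.02
tool_pos: [0.6027, 0.0716, 0.1083]
tool_rot: [-180.0, 0.0, 86.5]
force: [-1.1, -0.1, -2.0]
grip_width: 0.0349
grasp_force: 50.0
```

```bash
python3 - <<'E'
from h import *
move2([.6025,.0735,.0155],86.6)
im,i=grab("wrist"); cv2.imwrite("pics/w8.png",im[100:340,180:500])
hsv=cv2.cvtColor(im,cv2.COLOR_BGR2HSV); m=cv2.inRange(hsv,(20,120,60),(36,255,255)); m[:120]=0; m[232:]=0
for r in rect(i,m,.007,30): print(r)
E
```

```text
t 35.02 pos [0.6027 0.0716 0.1083] rot [-1.800e+02  4.000e-02  8.647e+01] q [ 29.  25. -48.  96.  20.  68. -27.]
slide [ 0.0038 -0.0007  0.1855] turn [-0.      0.0002 -0.0007]
slide after turn [ 0.0037 -0.0007  0.1855] f [-1.1 -0.1 -2. ] w 0.0349 gf 50.0
(684.6, 67.4, -3.6, 57.9, 57.5, [398.0, 185.0])
(605.1, 110.1, -3.5, 55.3, 26.7, [317.0, 154.0])
```

View pics/w8.png

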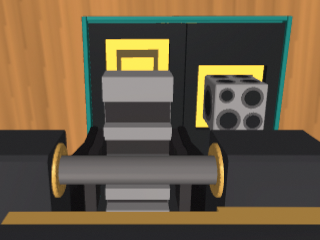

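Request:
step_arm:
  rows:
    - {"angular": [0,0,0],"slide": [0.002,0,0.03],"jaw": 0}
    - {"angular": [0,0,0],"slide": [0,0,0.05],"jaw": 0}
    - {"angular": [0,0,0],"slide": [0,0,0.05],"jaw": 0}
    - {"angular": [0,0,0],"slide": [0,0,0.03],"jaw": 0}
    - {"angular": [0,0,0],"slide": [0,0,0.012],"jaw": 0}
    - {"angular": [0,0,0],"slide": [0,0,0.006],"jaw": 0}
    - {"angular": [0,0,0],"slide": [0,0,0],"jaw": 0}
    - {"angular": [0,0,0],"slide": [0,0,0],"jaw": 0}
    - {"angular": [0,0,0],"slide": [0,0,0],"jaw": 0}

```text
time_s: 36.2
tool_pos: [0.6031, 0.0741, 0.0198]
tool_rot: [179.9, 0.0, 86.6]
force: [0.3, 0.1, -4.2]
grip_width: 0.0352
grasp_force: 50.0
```

Request:
step_arm:
  rows:
    - {"angular": [0,0,0],"slide": [-0.001,0,0.003],"jaw": 0}
    - {"angular": [0,0,0],"slide": [0,0,0.003],"jaw": 0}
    - {"angular": [0,0,0],"slide": [0,0,0.0018],"jaw": 0}
    - {"angular": [0,0,0],"slide": [0,0,0],"jaw": 0}
    - {"angular": [0,0,0],"slide": [0,0,0],"jaw": 0}

```text
time_s: 36.83
tool_pos: [0.6027, 0.0736, 0.0154]
tool_rot: [180.0, 0.0, 86.6]
force: [-0.3, -0.3, -3.2]
grip_width: 0.0355
grasp_force: 50.0
```

Request:
step_arm:
  rows:
    - {"angular": [0,0,0],"slide": [0,0,0.001],"jaw": 0}
    - {"angular": [0,0,0],"slide": [0,0,0],"jaw": 0}
    - {"angular": [0,0,0],"slide": [0,0,0],"jaw": 0}

```text
time_s: 37.2
tool_pos: [0.6027, 0.0736, 0.0153]
tool_rot: [180.0, 0.0, 86.6]
force: [-2.6, -0.2, 3.6]
grip_width: 0.035
grasp_force: 50.0
```

Seated. Release, lift and move clear towards −y for a last look.

Request:
step_arm:
  rows:
    - {"angular": [0,0,0],"slide": [0,0,0],"jaw": 0.55}
    - {"angular": [0,0,0],"slide": [0,0,0],"jaw": 0.55}
    - {"angular": [0,0,0],"slide": [0,0,0],"jaw": 0.55}
    - {"angular": [0,0,0],"slide": [0,0,-0.03],"jaw": 0.55}
    - {"angular": [0,0,0],"slide": [0,0,-0.08],"jaw": 0.55}
    - {"angular": [0,0,0],"slide": [0,0,-0.1],"jaw": 0.55}
    - {"angular": [0,0,0],"slide": [0,0,-0.1],"jaw": 0.55}
    - {"angular": [0,0,0],"slide": [0,0,-0.06],"jaw": 0.55}
    - {"angular": [0,0,0],"slide": [0,0,0],"jaw": 0.55}

```text
time_s: 38.33
tool_pos: [0.6045, 0.0745, 0.2039]
tool_rot: [179.6, -0.0, 86.6]
force: [0.2, 0.4, -0.6]
grip_width: 0.0478
grasp_force: 0.0
```

Request:
step_arm:
  rows:
    - {"angular": [0,0,0],"slide": [-0.07,0,0],"jaw": 0.55}
    - {"angular": [0,0,0],"slide": [-0.09,0,0],"jaw": 0.55}
    - {"angular": [0,0,0],"slide": [-0.09,0,0],"jaw": 0.55}
    - {"angular": [0,0,0],"slide": [-0.09,0,0],"jaw": 0.55}
    - {"angular": [0,0,0],"slide": [-0.09,0,0],"jaw": 0.55}
    - {"angular": [0,0,0],"slide": [-0.09,0,0],"jaw": 0.55}
    - {"angular": [0,0,0],"slide": [-0.06,0,0],"jaw": 0.55}
    - {"angular": [0,0,0],"slide": [0,0,0],"jaw": 0.55}
    - {"angular": [0,0,0],"slide": [0,0,0],"jaw": 0.55}

```text
time_s: 39.45
tool_pos: [0.5852, -0.2142, 0.1993]
tool_rot: [-180.0, -0.1, 86.7]
force: [0.0, 0.9, -0.5]
grip_width: 0.0478
grasp_force: 0.0
```

```bash
python3 - <<'E'
from h import *
a,_=grab("top"); b,_=grab("side")
cv2.imwrite("pics/fin.png",np.hstack([cv2.resize(a[130:230,230:350],(400,333),interpolation=2),cv2.resize(b[180:300,210:354],(400,333),interpolation=2)]))
E
```

```text
(no output)
```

View pics/fin.png

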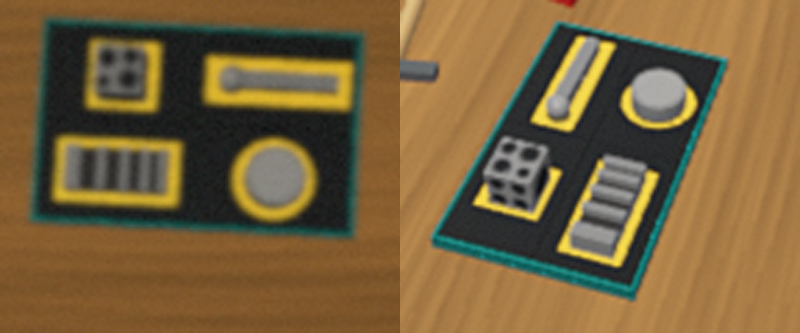

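The picture shows all four steel tools seated flat in their own pockets, with yellow floor visible around each.

```bash
python3 -c "
from cell import env
print(env.sign_off())"
```

```text
the job is handed in; nothing more can be done
None
```

The job is handed in: all four steel tools lie flat in their own pockets in the teal tray, done at about 39.5 s of the 109 s, and the wooden block and wooden punch were never touched.

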